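# Squeeze a two-speed blow gun into its second stage

## Task

Two air blow guns stand in bench holders to have their valves checked. On the one with the long nozzle, squeeze the trigger lever and the handle together between the fingers, past the first pressure point and fully into its second stage, hold it so for a good second, then let go completely. Do not work the trigger of the short-nozzled gun.

Things in the scene. Friction and masses are not known exactly. Their poses are not given: they have to be found in the camera images.
- long_handle: Black rubber handle of the gun with the 95 mm nozzle (other gun: 22 mm); steel lever beside it, gun lying level. Origin: the place to squeeze, midway between outer faces of handle and lever at rest, half-way up, 55 mm above bench. x to the nozzle, y to the lever, z up. Handle 28 mm high, 24 thick, outer face y = -27 mm. 54 mm across at rest, 40 squeezed. Holder plate beneath: 10 mm thick.
- long_first (a joint): First stage of the long-nozzled gun's trigger lever (18 mm high, 9 thick, pivot at handle x = +65 mm, free end x = -40), rad: 0 at rest, 0.108 taken up (7 mm at the place to squeeze, 1.5 to 4 N). Springs back. The gun slides sideways up to 15 mm in its holder on weak springs, so it centres itself between closing fingers.
- long_second (a joint): Second stage of the same lever, rad: 0 until the pressure point (about 9 N at the place to squeeze), 0.108 fully in (7 mm more, 13 N, hard stop). Springs back. The pointer of the dial on the gun turns with it, 1.5 rad. That dial, 88 mm above the bench, from x = 69 mm on in front of the place to squeeze, is the gun's highest part.
- short_first (a joint): First stage of the trigger of the short-nozzled gun (22 mm nozzle tube), which is otherwise the same gun in the same kind of holder, rad: 0 at rest, 0.108 taken up.

How it is judged:
On the way:
1. the long-nozzled gun's trigger is held in its second stage, squeezed between fingers on lever and handle, for 0.8 s (value of joint long_second above 0.07 rad and contact force between the fingers and long_handle above 1 N), for 0.8 s.
At the end, for the whole second after the job is handed in: After a squeeze into the second stage (second-stage joint over 0.07 rad for 0.8 s, with a finger against the handle), the long-nozzled gun is let go: second stage below 0.02 rad, first stage below 0.03 rad, no finger on the handle (value of joint long_second below 0.02 rad and value of joint long_first below 0.03 rad and contact force between the fingers and long_handle below 0.2 N); the robot touches nothing.
It fails at once if the trigger of the short-nozzled gun is worked (over 0.04 rad) (value of joint short_first above 0.04 rad).
It also fails if it takes over 29 s, if anything falls off the work surface, if the arm or the gripper's body presses on something with over 40 N, if the wrist force passes 120 N, or if a joint passes its speed limit or range.

## Robot

A 6-joint arm with a two-finger parallel gripper is mounted at the origin on a cart in front of the work surface, level with it; the furniture and walls round the work are solid. World frame = base frame: x ahead of the robot, y to its left, z up, the work surface at z = 0. Lengths are in m, angles in rad, forces in N, time in s.
With the tool pointing down it reaches from about 0.35 to 0.85 m from the base axis. Payload 8.1 kg.
Tool frame: the origin (TCP) lies at the centre of the arm's flange, where the gripper is bolted on; the fingertips stand 186 mm ahead of it and the grasp point (between the pads) lies 167 mm ahead of it; z points along the fingers, y is the line along which they close (so a half turn about z gives the same grasp; the last joint's range is limited). The gripper opens to 93 mm and grips with 3 to 60 N. Pads are 15 mm wide; open, the fingers measure 128 mm over their backs; the gripper's body (75 mm by 188 mm) begins 65 mm behind the grasp point.
Start: joints at [-1.426, 0.13, 1.488, -0, 1.523, -0.085], TCP at [0.137, -0.584, 0.405] pointing down, gripper open.
Joint ranges: [-2.96, 2.96], [-0.89, 2.26], [0.02, 2.5], [-1.34, 4.48], [0, 2.73], [-2.66, 2.66]. Speed limits (rad/s): [2.39, 2.39, 2.79, 3.14, 3.14, 3.14].

## Interface

Orientations are given as a rotation vector (axis times angle).
In Python, from plant import robot gives the robot as it stands.
- The arm moves only by the tool apply_moves, never from a script. Its argument "series" is a list of rows, each a list of 2 entries, a list of its own where there are three numbers: the shift along the tool's x, y, z in mm, then the turn, a rotation vector about the tool's x, y, z in rad. A call has 1 to 12 rows; each row shifts and turns the commanded pose from where the row before left it, along the tool's axes as they then stand; what a row does not reach is not made up. A row lasts 1/12 s, in which the tool goes at most 41.7 mm and 7.16 degrees, less where a joint would pass 70% of its speed; a pose out of reach is approached as far as the arm can. A call is refused whole if a number of a shift passes 41.7 or a number of a turn 0.125, either way. A call with a gripper value outside its range is refused whole. "claw" is the opening, from 0 (shut) to 1 (fully open), set as the call begins (left out, the last holds). The fingers move at their own pace and stop on an object; "newtons" is the grip in N (left out, the last holds). Time passes only in rows, so rows that do not move let the fingers close. It gives the time, the measured TCP pose, the force, the opening and the grip force at its end, in the units of the state.
- robot.read_state(): the state, without advancing time (a new reading comes with each control period).
- robot.read_camera(name): name is "scene" or "top" or "wrist"; returns (picture, depth): 420x560x3 uint8, blue, green, red; 420x560 float32, m along the optical axis (not along the pixel's ray), 0 where there is no reading.
- robot.calibration(name): a dict with "fx", "fy", "cx", "cy" (pixels), "extrinsics" (4x4, takes a point from world to camera coordinates). Camera axes: x right, y down, z forward; pixel columns grow to the right and rows downward; lengths in m; the calibration is good to about 2 mm. A picture is of the moment at which its call begins: read the wrist's pose just before it. calibration takes no time and is no camera call; for the wrist camera it gives the pose at the moment of the call.
- robot.close_job(): hands the job in; it is judged then, once.
The state is a dict: "t": time; "q": joint angles; "dq": joint speeds; "joint_torque": joint torques, N m; "tool_pos": TCP position; "orientation": TCP orientation; "force": force on the tool from outside, world axes, zero at the start; "wrist_torque": the same for the moment, N m; "opening": finger opening in m; "gripper_force": force on a finger pad.
Only numpy, scipy, OpenCV 4.12 (cv2) and the standard library are available. Lean on these libraries where they do the work, as an engineer would, in place of code of your own. Each camera call takes 0.05 s, during which the arm holds its last target. There are 200 camera calls.

## Working session

There is one attempt and no reset: what is moved stays moved. The work goes in short steps, Python scripts to look and compute and a tool call to move; the robot and the scene stay as the last step left them, time stands still between calls to the robot, and variables do not carry over. Pictures are saved under pics/ and viewed, at most 10 in all, crops included, and the job is handed in when it is done.

Besides the shell and the picture viewer there is one more tool, called in YAML: its name, and indented under it one key for each argument. apply_moves: Moves the arm, as the interface text tells. Its arguments: {"type":"object","properties":{"series":{"type":"array"},"claw":{"type":"number"},"newtons":{"type":"number"}},"required":["series"]}

```bash
mkdir -p pics; python3 - <<'E'
from plant import robot
import cv2,numpy as np
s=robot.read_state();print(s['t'],s['tool_pos'],s['orientation'],s['opening'])
for n in("top","scene"):
    p,d=robot.read_camera(n);cv2.imwrite(f"pics/{n}0.png",p);np.savez(f"{n}0.npz",p=p,d=d,**robot.calibration(n))
    print(n,robot.calibration(n))
E
```

```text
0.0 [ 0.13665406 -0.58400191  0.40370559] [-3.11908131e+00 -3.59944961e-01  5.34429104e-05] 0.09306132324412086
top {'fx': 515.367632697416, 'fy': 515.367632697416, 'cx': 282.16007662048213, 'cy': 213.15405156902358, 'extrinsics': array([[-0.01753102, -0.99974737, -0.01406654,  0.00443031],
       [-0.98018627,  0.01996079, -0.19706965,  0.49277557],
       [ 0.19730064,  0.010333  , -0.98028857,  1.27482918],
       [ 0.        ,  0.        ,  0.        ,  1.        ]])}
scene {'fx': 490.54273481823395, 'fy': 490.54273481823395, 'cx': 281.55886873955717, 'cy': 208.23819728191626, 'extrinsics': array([[-0.88172026, -0.47167927,  0.00938373,  0.41660757],
       [-0.33118646,  0.60468372, -0.72434324,  0.2319201 ],
       [ 0.3359835 , -0.64177587, -0.68937568,  1.05215358],
       [ 0.        ,  0.        ,  0.        ,  1.        ]])}
```

View pics/top0.png

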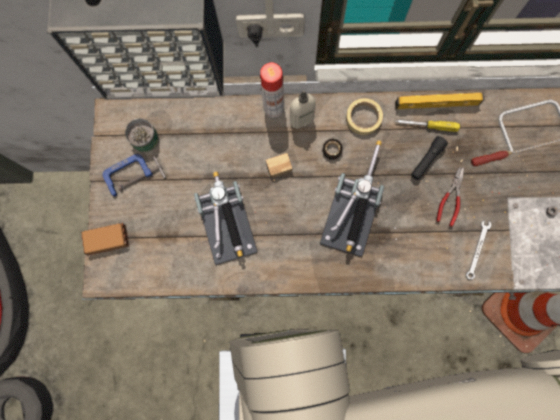

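View pics/scene0.png

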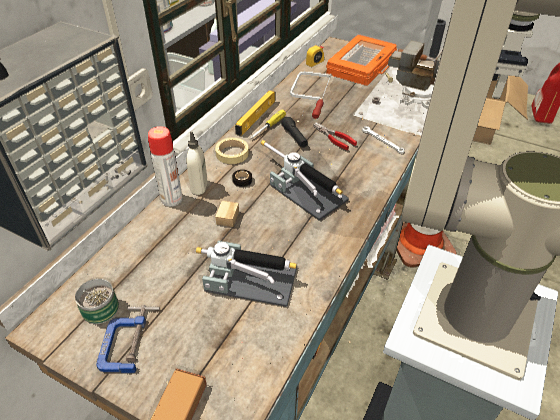

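The top view shows the long-nozzled gun at about (355,210), with its nozzle up to (378,143). The short one is at about (227,220). Next I'll enlarge the long one.

```bash
cat > h.py <<'E'
import numpy as np
def pt(c,u,v,z):
    E=c['extrinsics'];R=E[:3,:3];o=-R.T@E[:3,3]
    r=R.T@np.array([(u-c['cx'])/c['fx'],(v-c['cy'])/c['fy'],1]);return o+r*(z-o[2])/r[2]
E
python3 - <<'E'
import cv2,numpy as np
from h import *
c=np.load("top0.npz");p=c['p']
cv2.imwrite("pics/crop1.png",cv2.resize(p[130:270,310:400],None,fx=4.2,fy=4.2,interpolation=cv2.INTER_CUBIC))
for n,u,v,z in(("tip",378,143,.06),("dial",363,187,.088),("butt",350,250,.055)):print(n,pt(c,u,v,z))
E
```

```text
tip [ 0.67233372 -0.25857199  0.06      ]
dial [ 0.54779798 -0.20951441  0.088     ]
butt [ 0.39355013 -0.17398482  0.055     ]
```

View pics/crop1.png

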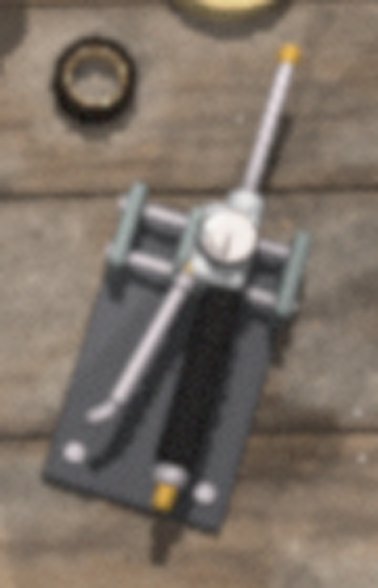

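The crop shows the lever to the left of the black handle, with its free end at crop (98,412). The handle runs from (222,290) to (175,460), and the dial is at (228,235).

```bash
python3 - <<'E'
import numpy as np
from h import *
c=np.load("top0.npz")
P=lambda u,v,z:pt(c,310+u/4.2,130+v/4.2,z)
h1,h2=P(220,295,.069),P(177,460,.069)
tip,butt=P(290,50,.055),P(165,495,.055)
le,lp,dial=P(98,412,.064),P(190,270,.064),P(228,237,.088)
for a,b in((h1,h2),(tip,butt)):
    d=(a-b);print(np.degrees(np.arctan2(d[1],d[0])),np.linalg.norm(d))
x=(tip-butt);x[2]=0;x/=np.linalg.norm(x);y=np.array([-x[1],x[0],0])
hm=(h1+h2)/2
for n,q in dict(tip=tip,butt=butt,h1=h1,h2=h2,le=le,lp=lp,dial=dial).items():print(n,q,(q-hm)@x,(q-hm)@y)
# origin: dial rear edge x=69 -> le x=-40
o=hm+y*.015; 
print("o from lever end", o+x*((le-hm)@x+.040))
q=P(215,268,.088);print("dial rear",q,"o",o+x*((q-hm)@x-.069))
E
```

```text
-16.887468445435797 0.10453866813711812
-17.936350310175015 0.29218748216206963
tip [ 0.67699458 -0.2624073   0.055     ] 0.21990024980314674 -0.0007513760901569165
butt [ 0.39900764 -0.17242517  0.055     ] -0.07228723235892294 -0.0007513760901569222
h1 [ 0.51802838 -0.20915577  0.069     ] 0.05226057591146326 0.0009568120885600115
h2 [ 0.41799772 -0.17878803  0.069     ] -0.052260575911463276 -0.000956812088559985
le [ 0.44872482 -0.13337846  0.064     ] -0.03701117484247041 0.051708544771156426
lp [ 0.53509241 -0.19245932  0.064     ] 0.06335343266498901 0.022096852171936864
dial [ 0.54920813 -0.21280828  0.088     ] 0.08304979392882729 0.007083945083458061
o from lever end [ 0.47547602 -0.18062135  0.069     ]
dial rear [ 0.5303279  -0.20414164  0.088     ] o [ 0.46637051 -0.17767397  0.069     ]
```

apply_moves:
  series:
    - [[30,-23,0],[0,0,0]]
    - [[30,-23,0],[0,0,0]]
    - [[30,-23,0],[0,0,0]]
    - [[30,-23,0],[0,0,0]]
    - [[30,-23,0],[0,0,0]]
    - [[30,-23,0],[0,0,0]]
    - [[30,-23,0],[0,0,0]]
    - [[30,-23,0],[0,0,0]]
    - [[30,-23,0],[0,0,0]]
    - [[30,-23,0],[0,0,0]]
    - [[30,-23,0],[0,0,0]]
    - [[30,-23,0],[0,0,0]]
  claw: 1
  newtons: 25

```text
t: 1.1
tool_pos: [0.425, -0.2317, 0.4045]
orientation: [-3.121, -0.36, 0.0]
force: [0.3, -0.7, -1.6]
opening: 0.0933
gripper_force: 0.0
```

apply_moves:
  series:
    - [[0,0,0],[0,0,0.09]]
    - [[0,0,0],[0,0,0.09]]
    - [[0,0,0],[0,0,0.09]]
    - [[0,0,0],[0,0,0.09]]
    - [[0,0,0],[0,0,0.09]]
    - [[0,0,0],[0,0,0.09]]
    - [[0,0,0],[0,0,0]]
    - [[0,0,0],[0,0,0]]
    - [[0,0,0],[0,0,0]]

```text
t: 1.85
tool_pos: [0.4243, -0.2334, 0.4045]
orientation: [-3.104, 0.481, 0.001]
force: [0.2, -0.7, -0.2]
opening: 0.093
gripper_force: 0.0
```

```bash
cat > w.py <<'E'
import sys,cv2,numpy as np
from plant import robot
from scipy.spatial.transform import Rotation as Ro
s=robot.read_state();R=Ro.from_rotvec(s['orientation']).as_matrix()
c=robot.calibration("wrist");p,d=robot.read_camera("wrist")
cv2.imwrite(f"pics/w{sys.argv[1]}.png",p);np.savez("w.npz",p=p,d=d,**c)
print(s['t'],s['tool_pos'],s['force'],s['opening'])
print(R.round(4))
o=np.array([.472,-.179,.222]);print("to go, tool mm",(R.T@(o-s['tool_pos'])*1000).round(1))
print("yaw of tool y",np.degrees(np.arctan2(R[1,1],R[0,1])))
E
python3 w.py 1
```

```text
1.85 [ 0.42428842 -0.23343484  0.40450402] [ 0.20190989 -0.67105826 -0.17782905] 0.09300419971563105
[[ 9.532e-01 -3.024e-01 -4.000e-04]
 [-3.024e-01 -9.532e-01  3.000e-04]
 [-4.000e-04 -2.000e-04 -1.000e+00]]
to go, tool mm [ 29.1 -66.3 182.5]
yaw of tool y -107.60363039024182
```

View pics/w1.png

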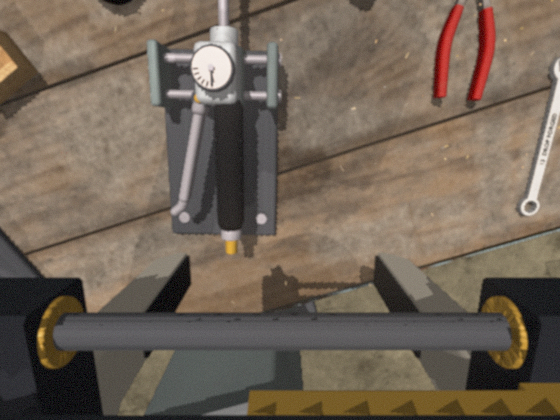

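The wrist view shows the handle nearly vertical, from (230,110) to (231,228). The lever's free end is at (178,211), and the dial is at (212,67) with its rear edge at about (212,92). I'll refine from here.

```bash
python3 - <<'E'
import numpy as np
from h import *
c=np.load("w.npz")
tp=np.array([.42429,-.23343,.4045]);R=np.array([[.9532,-.3024,0],[-.3024,-.9532,0],[0,0,-1.]])
for n,u,v,z in(("hL",217,160,.055),("hR",243,160,.055),("hfar",231,110,.069),("hnear",231,225,.069),("lev end",175,214,.060),("lev160 outer",184,160,.060),("dial rear",212,91,.088),("butt",231,250,.055),("noz",223,10,.055)):
    q=pt(c,u,v,z);print(n,q.round(4),"tool mm",(R.T@(q-tp)*1000).round(1))
E
```

```text
hL [ 0.4803 -0.1887  0.055 ] tool mm [ 39.9 -59.5 349.5]
hR [ 0.473  -0.2117  0.055 ] tool mm [ 39.9 -35.4 349.5]
hfar [ 0.517  -0.2177  0.069 ] tool mm [ 83.6 -43.  335.5]
hnear [ 0.4205 -0.1833  0.069 ] tool mm [-18.8 -46.7 335.5]
lev end [ 0.4447 -0.1341  0.06  ] tool mm [ -10.6 -100.9  344.5]
lev160 outer [ 0.4895 -0.161   0.06  ] tool mm [ 40.3 -88.8 344.5]
dial rear [ 0.5336 -0.2105  0.088 ] tool mm [ 97.2 -54.9 316.5]
butt [ 0.3931 -0.1714  0.055 ] tool mm [-48.5 -49.7 349.5]
noz [ 0.5957 -0.2366  0.055 ] tool mm [164.3 -48.8 349.5]
```

apply_moves:
  series:
    - [[14.5,-32,0],[0,0,0]]
    - [[14.5,-31,0],[0,0,0]]
    - [[0,0,20],[0,0,0]]
    - [[0,0,30],[0,0,0]]
    - [[0,0,30],[0,0,0]]
    - [[0,0,30],[0,0,0]]
    - [[0,0,20],[0,0,0]]
    - [[0,0,0],[0,0,0]]
    - [[0,0,0],[0,0,0]]

```text
t: 2.65
tool_pos: [0.4707, -0.1821, 0.2739]
orientation: [-3.103, 0.483, 0.004]
force: [0.1, 0.5, -0.2]
opening: 0.093
gripper_force: 0.0
```

```bash
python3 w.py 2
```

```text
2.65 [ 0.47069629 -0.18210043  0.27386038] [ 0.12252878  0.49049898 -0.23764402] 0.09303841779586311
[[ 9.526e-01 -3.042e-01 -2.700e-03]
 [-3.042e-01 -9.526e-01  1.400e-03]
 [-3.000e-03 -5.000e-04 -1.000e+00]]
to go, tool mm [ 0.5 -3.3 51.9]
yaw of tool y -107.71018390159553
```

View pics/w2.png

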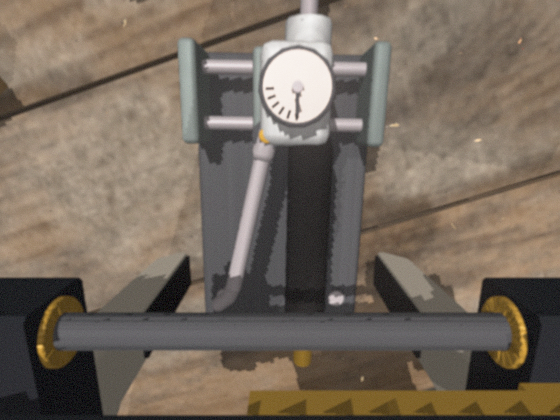

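The handle and lever (columns 215–330) sit between the fingers (190 and 375), which still have about 50 mm to descend. The way down is clear.

apply_moves:
  series:
    - [[0,0,20],[0,0,0]]
    - [[0,0,20],[0,0,0]]
    - [[0,0,12],[0,0,0]]
    - [[0,0,0],[0,0,0]]
    - [[0,0,0],[0,0,0]]

```text
t: 3.12
tool_pos: [0.4715, -0.1825, 0.2236]
orientation: [3.104, -0.485, 0.001]
force: [0.1, 0.2, 0.9]
opening: 0.0931
gripper_force: 0.0
```

apply_moves:
  series:
    - [[0,0,0],[0,0,0]]
    - [[0,0,0],[0,0,0]]
    - [[0,0,0],[0,0,0]]
    - [[0,0,0],[0,0,0]]
    - [[0,0,0],[0,0,0]]
    - [[0,0,0],[0,0,0]]
    - [[0,0,0],[0,0,0]]
    - [[0,0,0],[0,0,0]]
    - [[0,0,0],[0,0,0]]
    - [[0,0,0],[0,0,0]]
    - [[0,0,0],[0,0,0]]
    - [[0,0,0],[0,0,0]]
  claw: 0
  newtons: 25

```text
t: 4.12
tool_pos: [0.4712, -0.1824, 0.2229]
orientation: [3.104, -0.485, 0.0]
force: [-1.7, 0.6, 3.0]
opening: 0.0378
gripper_force: 24.9
```

```bash
python3 w.py 3
```

```text
4.1167 [ 0.47123777 -0.18239563  0.22289679] [-1.71551934  0.56708752  3.00975578] 0.037819311010036064
[[ 9.523e-01 -3.051e-01  0.000e+00]
 [-3.051e-01 -9.523e-01 -2.000e-04]
 [ 1.000e-04  1.000e-04 -1.000e+00]]
to go, tool mm [-0.3 -3.5  0.9]
yaw of tool y -107.76391414057217
```

View pics/w3.png

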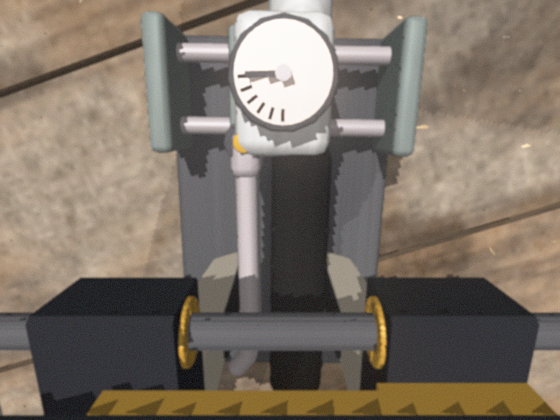

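The dial's pointer has turned about 90°, to (245,73), so the lever is fully in its second stage. The opening is 38 mm at 25 N. I'll hold it, then release and lift.

apply_moves:
  series:
    - [[0,0,0],[0,0,0]]
    - [[0,0,0],[0,0,0]]
    - [[0,0,0],[0,0,0]]
    - [[0,0,0],[0,0,0]]
    - [[0,0,0],[0,0,0]]
    - [[0,0,0],[0,0,0]]
    - [[0,0,0],[0,0,0]]
    - [[0,0,0],[0,0,0]]
    - [[0,0,0],[0,0,0]]
    - [[0,0,0],[0,0,0]]
    - [[0,0,0],[0,0,0]]
    - [[0,0,0],[0,0,0]]

```text
t: 5.17
tool_pos: [0.4712, -0.1824, 0.2228]
orientation: [3.104, -0.485, 0.0]
force: [-2.8, 0.3, 5.4]
opening: 0.0377
gripper_force: 24.9
```

apply_moves:
  series:
    - [[0,0,0],[0,0,0]]
    - [[0,0,0],[0,0,0]]
    - [[0,0,0],[0,0,0]]
    - [[0,0,0],[0,0,0]]

```text
t: 5.5
tool_pos: [0.4713, -0.1824, 0.2229]
orientation: [3.104, -0.485, 0.0]
force: [-1.8, 0.5, 5.7]
opening: 0.0375
gripper_force: 24.9
```

apply_moves:
  series:
    - [[0,0,0],[0,0,0]]
    - [[0,0,0],[0,0,0]]
    - [[0,0,0],[0,0,0]]
    - [[0,0,0],[0,0,0]]
    - [[0,0,0],[0,0,0]]
    - [[0,0,0],[0,0,0]]
    - [[0,0,0],[0,0,0]]
    - [[0,0,0],[0,0,0]]
    - [[0,0,0],[0,0,0]]
    - [[0,0,0],[0,0,0]]
    - [[0,0,0],[0,0,0]]
    - [[0,0,0],[0,0,0]]
  claw: 1

```text
t: 6.5
tool_pos: [0.4712, -0.1823, 0.2227]
orientation: [-3.104, 0.485, -0.0]
force: [0.1, -0.1, 0.1]
opening: 0.0927
gripper_force: 0.0
```

apply_moves:
  series:
    - [[0,0,-15],[0,0,0]]
    - [[0,0,-25],[0,0,0]]
    - [[0,0,-30],[0,0,0]]
    - [[0,0,-30],[0,0,0]]
    - [[0,0,-20],[0,0,0]]
    - [[0,0,0],[0,0,0]]
    - [[0,0,0],[0,0,0]]
    - [[0,0,0],[0,0,0]]
    - [[0,0,0],[0,0,0]]
    - [[0,0,0],[0,0,0]]

```text
t: 7.33
tool_pos: [0.4707, -0.1821, 0.341]
orientation: [-3.103, 0.485, 0.004]
force: [0.3, 0.3, 0.2]
opening: 0.093
gripper_force: 0.0
```

```bash
python3 w.py 4
```

```text
7.3333 [ 0.47072756 -0.18208729  0.34102057] [0.27092547 0.28034217 0.15080349] 0.09298380772524092
[[ 9.523e-01 -3.052e-01 -2.600e-03]
 [-3.052e-01 -9.523e-01  1.300e-03]
 [-2.900e-03 -5.000e-04 -1.000e+00]]
to go, tool mm [  0.6  -3.3 119. ]
yaw of tool y -107.77041567892331
```

View pics/w4.png

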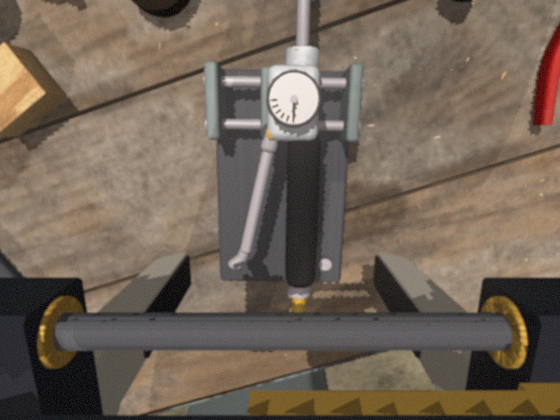

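The pointer is back at rest (294,118), the lever is out with its free end at (238,263), and the gripper is clear of the gun.

```bash
python3 -c "
from plant import robot
print(robot.close_job())"
```

```text
the job is handed in; nothing more can be done
None
```

I squeezed the long-nozzled gun's trigger fully into its second stage (dial pointer turned about 90°), held it for over 1.3 s at 25 N, let it go completely and handed the job in at about 7.4 s; the arm never went near the short-nozzled gun, and the hand-in returned no verdict.

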